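# Stand a toppled bottle upright in the resin bin

### The arm

A 7-joint arm with a two-finger parallel gripper is mounted at the origin on the work surface. World frame = base frame: x ahead of the robot, y to its left, z up, the work surface at z = 0. Lengths are in mm, angles in rad, forces in N, time in s.
With the tool pointing down it reaches from about 400 to 900 mm from the base axis. Payload 5.6 kg.
Tool frame: the origin (TCP) lies midway between the tips of the shut fingers; the grasp point (between the pads) lies 19 mm behind it; z points along the fingers, y is the line along which they close (so a half turn about z gives the same grasp; the last joint's range is limited). The gripper opens to 92 mm and grips with 3 to 60 N. Pads are 20 mm wide; open, the fingers measure 128 mm over their backs; the gripper's body (75 mm by 189 mm) begins 69 mm behind the grasp point.
Start: joints at [-0.043, 0.468, -0.012, 1.603, 0.006, 1.071, -0.056], TCP at [650.007, -0.044, 214.592] pointing down, gripper open.
Joint ranges: [-2.53, 2.53], [-0.31, 2.02], [-1.57, 1.55], [0.28, 2.44], [-1.29, 4.43], [0.15, 1.84], [-2.92, 2.92]. Speed limits (rad/s): [2.57, 2.57, 3.14, 3.14, 3.14, 3.14, 3.14].

### API

Orientations are given as a rotation vector (axis times angle).
In Python, from cell import robot, grip, kin, viewer gives the robot as it stands. Calls block until the motion is done:
- robot.movep(position, orientation): joint-space move of the TCP to a pose.
- robot.servo_line(position, feed=150, rotation=None): straight line of the TCP; rotation=None keeps the orientation; feed is the mean speed in mm/s.
- robot.goto_joints(angles): joint-space move.
- grip(opening, newtons=None): opening from 0.0 (shut) to 1.0 (fully open); newtons is the grip in N (None keeps the last); returns when the fingers have stopped.
- robot.hold(seconds).
- kin.ik(position, orientation): joint angles nearest the present ones, or None.
- robot.observe(): the state.
- viewer.read_camera(name): name is "scene" or "side" or "wrist"; returns the picture (480x640x3 uint8, red, green, blue); there is no depth.
- viewer.camera_info(name): a dict with "camera_matrix" (3x3 intrinsics, pixels), "R" (3x3) and "t" (3): a world point X has camera coordinates R X + t. Camera axes: x right, y down, z forward; pixel columns grow to the right and rows downward; lengths in mm; the calibration is good to about 2 mm. The wrist camera is an equidistant fisheye: a pixel r from the principal point sees the ray r / f radians off the axis. A picture is of the moment at which its call begins: read the wrist's pose just before it. camera_info takes no time and is no camera call; for the wrist camera it gives the pose at the moment of the call.
A pose or a line that the arm cannot do raises robot.IKError and nothing moves.
- robot.job_done(): hands the job in; it is judged then, once.
Trained networks look in the newest picture that a camera, given by its name, has taken for a name from the list of things; names that differ only in an ending like _2 or _b are one class to them, and where a whole thing is asked for, a point or a joint stands for the part that bears it (a point fixed in the world has none). Each returns a list of dicts, best first, with "confidence" (0 to 1); they miss things now and then, are a little off and sometimes report something else, mostly with a low value. They report only what shows in the picture. A call takes as long as a camera call.
- viewer.silhouettes(name, camera): "mask" (480x640 bool, what is visible of it).
- viewer.pinpoint(name, camera): "at" ([x, y, z] in mm, in the coordinates of the camera as it stood for that picture, good to about 4 mm: a listed point, or the origin of a listed thing).
The state is a dict: "t": time; "joints": joint angles; "joint_velocities": joint speeds; "joint_torque": joint torques, N m; "tcp_pos": TCP position; "tcp_rot": TCP orientation; "contact_force": force on the tool from outside, world axes, zero at the start; "wrist_torque": the same for the moment, N m; "grip_width": opening from 0.0 (shut) to 1.0 (fully open); "grip_force": force on a finger pad.
Only numpy, scipy, OpenCV 4.12 (cv2) and the standard library are available. Lean on these libraries where they do the work, as an engineer would, in place of code of your own. Each camera call takes 0.05 s, during which the arm holds its last target. There are 200 camera calls.

### The job

The white bottle with the orange cap has toppled over in the grey resin bin and leans across the low divider. Slide the red-knobbed catch fully free, swing the amber lid fully open so that it stays up, and stand that bottle upright on the floor of its own bay, beside the blue-capped one. Leave the lid open, and do not disturb the other bottle, the jar, or the things on the bench.

Things in the scene. Friction and masses are not known exactly. Their poses are not given: they have to be found in the camera images.
- bin: Deep grey sheet-metal bin, fixed to the bench, open under its lid. Origin: centre of its underside; z up. Outside 212 mm along x, 168 mm along y; walls and floor 4 mm thick; rim 168 mm high. A low divider parts it into a near bay (x -102 to +8 mm) and a far bay (x +12 to +102 mm), both 160 mm wide. Lid hinged on the +y rim; catch on a 40 mm flange outside the -y wall.
- divider_top (a point): Middle of the top edge of the bin's low divider, 4 mm thick, running along the bin's y at x = +10 mm; its top is 69 mm above the underside.
- catch (a joint): Slide catch, in m: 0 = locked (its steel tongue lies over a tab that juts 16 mm from the lid's front edge, and the lid cannot be lifted), 0.032 = fully free (end stop). It slides along the bin's +x, with about 2 N of friction, and stays where it is left.
- catch_knob (a point): Centre of the catch's red knob, an upright cylinder 16 mm in diameter, 22 mm high, its foot 177 mm and its top 199 mm above the bench, on a steel slide. At joint 0 it is at x = +46, y = -107 mm in the bin's frame. Push its side toward the bin's +x. The slide's flat tongue runs 41 mm from it toward -x, its top at 177 mm too.
- lid (a joint): Hinge of the amber acrylic lid, in rad: 0 = shut, 1.75 = fully open stop (leaning a little beyond upright). A stiff hinge: the lid (about 0.3 kg) stays at any angle; lifting it by the handle takes about 4 N. The plate is 5 mm thick, its top 174 mm high when shut, and reaches 174 mm from the hinge.
- lid_handle (a point): Middle of the lid's bar handle, on the bar's axis. Round dark steel bar 10 mm in diameter, 90 mm long, parallel to the bin's x, standing 38 mm (axis) above the lid's top face on two end posts; 160 mm from the hinge line across the lid, 14 mm from its front edge; beyond that edge only the striker tab juts out 16 mm.
- lid_hinge (a point): Middle of the lid's hinge line, at y = +84 mm and 168 mm high in the bin's frame. The line runs along the bin's x; as the lid opens its -y edge rises and swings over to +y.
- bottle_mid (a point): Centre of the toppled bottle, half-way up; the point's z axis points from foot to cap. Slim white bottle, orange cap, 150 mm long, 0.11 to 0.21 kg: body 42 mm in diameter over the lower 105 mm, then a shoulder, cap 25 mm in diameter over the top 28 mm. Standing on its foot's edge it tips upright by itself once within about 18 degrees of vertical.
- bottle_cap (a point): Centre of the orange cap, on the bottle's axis 136 mm from its foot. At the start the foot is in the far bay against the bin's +x wall, the body rests on the divider and the cap hangs over the near bay, leaning about 42 degrees toward the bin's -x; some 75 mm are free between the cap and the -x wall.
- neighbour_mid (a point): Centre of the other bottle, of the same size, grey with a blue cap, which stands upright in the far bay on its +y side. To be left standing.
- jar_mid (a point): Centre of a small grey jar with a black lid, 47 mm across and 48 mm high, standing in the near bay on its +y side. To be left standing.
- model_mid (a point): Centre (half-way up) of a white printed building model, base 90 x 60 mm, 93 mm high, standing on the bench. To be left alone.
- tin_mid (a point): Centre of a closed tin, 74 mm across and 58 mm high, with a green lid, standing on the bench. To be left alone.

How it is judged (in metres and radians):
On the way, in this order (a step that is already met when the one before it is completed fails the run):
1. the catch is slid free (value of joint catch above 0.026 m), for 0.2 s.
2. the lid is swung open past upright or nearly so (value of joint lid above 1.35 rad), for 0.2 s.
At the end, for the whole second after the job is handed in: The orange-capped bottle stands upright (within 0.08 rad) on the floor of the far bay and stays so; the lid stands open (more than 1.35 rad) and the catch is free (more than 26 mm); the blue-capped bottle still stands upright in the far bay and the jar in the near bay (angle between bottle_mid's own z axis and vertical below 0.08 rad and x of bottle_mid in the frame of bin between 0.028 and 0.086 m and y of bottle_mid in the frame of bin between -0.065 and 0.065 m and z of bottle_mid in the frame of bin between 0.073 and 0.085 m and value of joint lid above 1.35 rad and value of joint catch above 0.026 m and angle between each of neighbour_mid, jar_mid's own z axis and vertical below 0.1 rad and x of neighbour_mid in the frame of bin above 0.012 m and z of neighbour_mid in the frame of bin below 0.085 m and x of jar_mid in the frame of bin below 0.008 m and z of jar_mid in the frame of bin below 0.034 m); the robot touches nothing.
It fails at once if the blue-capped bottle is knocked over or shoved about (angle between neighbour_mid's own z axis and vertical above 0.35 rad or distance of neighbour_mid from where it was at the start of the episode above 0.04 m).
It fails at once if the jar is knocked over or shoved about (angle between jar_mid's own z axis and vertical above 0.35 rad or distance of jar_mid from where it was at the start of the episode above 0.04 m).
It fails at once if the building model or the tin on the bench is disturbed (distance of any of model_mid, tin_mid from where it was at the start of the episode above 0.03 m).
It also fails if it takes over 53 s, if anything falls off the work surface, if the arm or the gripper's body presses on something with over 40 N, if the wrist force passes 120 N, or if a joint passes its speed limit or range.

## Working session

There is one attempt and no reset: what is moved stays moved. The work goes in short steps, each a Python script; the robot and the scene stay as the last script left them, time stands still between calls to the robot, and variables do not carry over. Pictures are saved under pics/ and viewed, at most 10 in all, crops included, and the job is handed in when it is done.

```bash
ls; mkdir -p pics
cat > h.py <<'E'
import numpy as np, cv2
from scipy.spatial.transform import Rotation as Rn
from cell import robot, grip, kin, viewer
def pp(name,cam):
    r=viewer.pinpoint(name,cam)
    if not r: return None
    i=viewer.camera_info(cam); R=np.array(i["R"]);t=np.array(i["t"])
    return (R.T@(np.array(r[0]["at"])-t)).round(1), round(r[0]["confidence"],2)
def save(cam,fn):
    im=viewer.read_camera(cam); cv2.imwrite("pics/"+fn,im[:,:,::-1]); return im
E
python3 - <<'E'
from h import *
a=save("scene","a.png");b=save("side","b.png")
cv2.imwrite("pics/ab.png",cv2.resize(np.vstack([a,b])[:,:,::-1],(400*1,600)))
for c in ("scene","side"):
    i=viewer.camera_info(c); print(c,(-np.array(i["R"]).T@np.array(i["t"])).round())
    for n in ("bin","divider_top","catch_knob","lid_handle","lid_hinge","bottle_mid","bottle_cap","neighbour_mid","jar_mid","model_mid","tin_mid"): print(n,pp(n,c))
print(robot.observe())
E
```

```text
pics
scene [1133. -168.  918.]
bin (array([540.2,   0.7,   5.4]), 0.79)
divider_top None
catch_knob (array([ 558.4, -121.7,  182.6]), 0.69)
lid_handle (array([511.4, -83.5, 212.5]), 0.97)
lid_hinge (array([560.9,  79.8, 167.4]), 0.63)
bottle_mid None
bottle_cap (array([541.3,  -2.2,   3.1]), 0.61)
neighbour_mid None
jar_mid (array([536.8,  -1.5,   3. ]), 0.4)
model_mid (array([ 555.4, -357.6,   49.1]), 0.7)
tin_mid (array([576.3, 416.5,  30.4]), 0.67)
side [105. 655. 700.]
bin (array([536.7,  -1.4,   1.3]), 0.89)
divider_top (array([537.9,  -3.8,   1.6]), 0.53)
catch_knob (array([ 559.8, -120.7,  187. ]), 0.45)
lid_handle (array([511.7, -80.9, 209.6]), 0.69)
lid_hinge (array([556.4,  78.9, 169.1]), 0.71)
bottle_mid None
bottle_cap None
neighbour_mid None
jar_mid (array([575.9, 418.9,  32.4]), 0.24)
model_mid (array([ 549.8, -353.7,   46.8]), 0.74)
tin_mid (array([578.3, 418.8,  31.3]), 0.57)
{'t': 1.2, 'joints': array([-0.04298762,  0.46751954, -0.01160139,  1.60270651,  0.00601061,
        1.07144427, -0.05631428]), 'joint_velocities': array([-2.91860033e-05,  1.14424139e-03, -9.16460031e-04, -1.47319447e-03,
        8.90256266e-04,  3.42890359e-04,  8.52024060e-05]), 'joint_torque': array([ 2.20252828e-04, -5.20427549e+01, -1.18947422e-02, -2.44055665e+01,
       -5.66326152e-02,  1.14033741e-02, -6.06779395e-06]), 'tcp_pos': array([ 6.49987073e+02, -5.48473481e-02,  2.14576975e+02]), 'tcp_rot': array([ 2.22153818e+00,  2.22133457e+00, -1.00972679e-04]), 'contact_force': array([ 0.41214093, -0.63566972, -0.28701813]), 'wrist_torque': array([-0.00416588,  0.00634547,  0.01199933]), 'grip_force': 0.0, 'grip_width': 0.9973881680074765}
```

View pics/a.png

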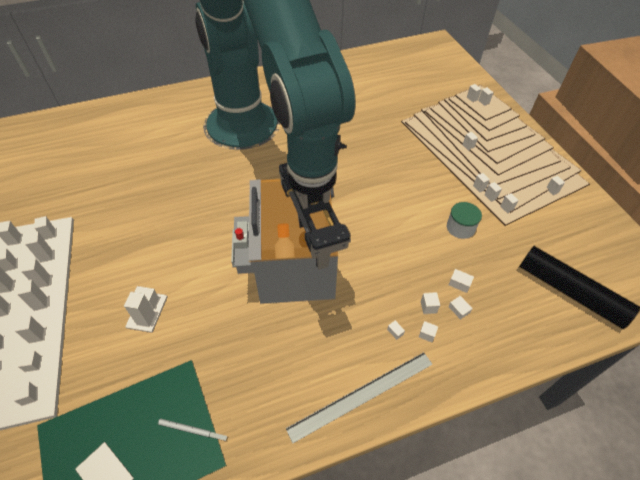

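View pics/b.png

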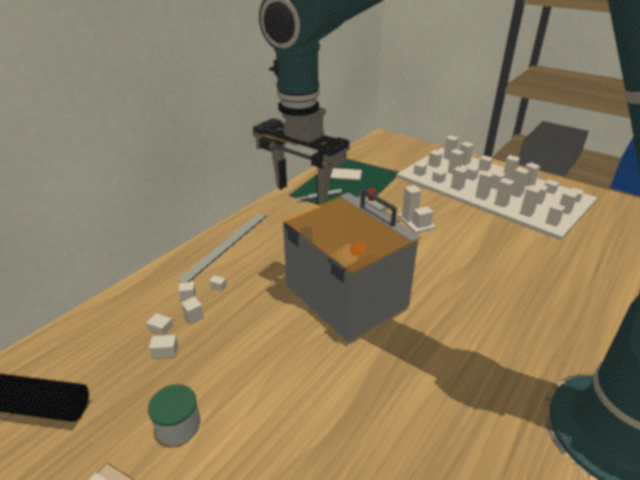

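Both views show the bin near (540, 0), turned about −16°. In the scene view the knob is at px (240,233), the handle at (255,208) and the orange cap at (283,230). The arm hides part of the lid, so I'll move to a pre-push pose and check from there.

Run:
```python
from h import *
yaw=np.radians(-16)
bx=np.array([np.cos(yaw),np.sin(yaw),0]);by=np.array([-bx[1],bx[0],0])
o=np.array([537,-3,0])
R=Rn.from_matrix(np.c_[-bx,by,[0,0,-1]]).as_rotvec()
R2=Rn.from_matrix(np.c_[bx,-by,[0,0,-1]]).as_rotvec()
p=o+bx*0-by*110+[0,0,300]
for r in (R,R2): print(kin.ik(p,r))
c=[(np.abs(kin.ik(p,r)[6]),r) for r in (R,R2) if kin.ik(p,r) is not None]
r=min(c,key=lambda a:a[0])[1]
robot.movep(p,r); grip(0.0)
for k in range(1):
  for cam in ("wrist","scene","side"):
    save(cam,f"c_{cam}.png")
    for n in ("bin","catch_knob","lid_handle","lid_hinge","bottle_mid","bottle_cap","neighbour_mid","jar_mid"): print(cam,n,pp(n,cam))
print(robot.observe()["t"],robot.observe()["joints"])
```

```text
[ 0.34351887  0.17674321 -0.22314168  1.80896438  0.04244318  1.16050928
  1.39834738]
[-0.18489968  0.15609649  0.37537256  1.84146084 -0.0623321   1.15546421
 -1.63855208]
wrist bin None
wrist catch_knob None
wrist lid_handle (array([517.2, -78.2, 215.5]), 0.65)
wrist lid_hinge (array([555.9,  77.8, 168.4]), 0.87)
wrist bottle_mid None
wrist bottle_cap None
wrist neighbour_mid None
wrist jar_mid None
scene bin (array([538.5,  -3.3,   1.6]), 0.58)
scene catch_knob (array([ 558.2, -122.2,  187.6]), 0.73)
scene lid_handle (array([511.5, -80.6, 216. ]), 0.65)
scene lid_hinge (array([561.1,  80.1, 167.3]), 0.79)
scene bottle_mid None
scene bottle_cap None
scene neighbour_mid (array([ 556.8, -124. ,  186. ]), 0.53)
scene jar_mid (array([513.9, -82.5, 212.2]), 0.17)
side bin (array([536.7,  -4.9,   2.9]), 0.9)
side catch_knob (array([ 558.1, -121.2,  185.8]), 0.65)
side lid_handle (array([517.4, -79.4, 210.6]), 0.84)
side lid_hinge (array([558.3,  78. , 165.7]), 0.93)
side bottle_mid None
side bottle_cap None
side neighbour_mid None
side jar_mid None
5.2083 [ 0.34353359  0.17674594 -0.22311017  1.80899049  0.04245788  1.16048811
  1.39828632]
```

View pics/c_wrist.png

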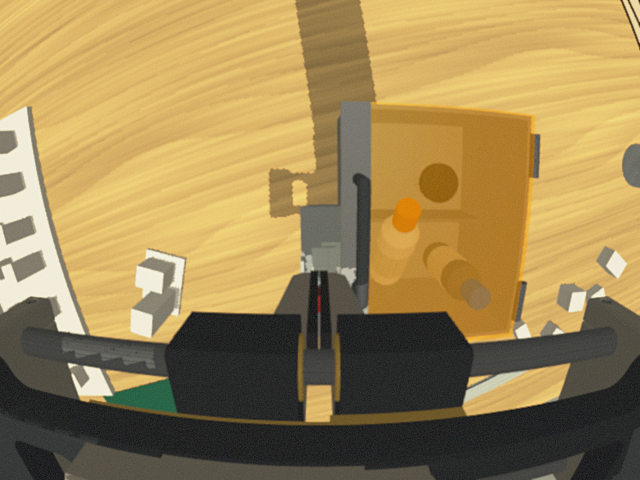

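The wrist view shows the handle bar running from px (360,180) to (362,303) and the lid's far corners at about (372,104) and (532,117). The orange cap is at (406,214), the jar at (438,182) and the neighbour's cap at (478,292). I'll back-project these to refine the bin pose.

```bash
cat >> h.py <<'E'
def ray(px,cam="wrist"):
    i=viewer.camera_info(cam);K=np.array(i["camera_matrix"]);R=np.array(i["R"]);t=np.array(i["t"])
    d=np.array([(px[0]-K[0,2])/K[0,0],(px[1]-K[1,2])/K[1,1]])
    if cam=="wrist":
        th=np.hypot(*d); v=np.r_[d/th*np.sin(th),np.cos(th)]
    else: v=np.r_[d,1]
    return -R.T@t,R.T@v
def at_z(px,z,cam="wrist"):
    c,v=ray(px,cam); return (c+v*(z-c[2])/v[2]).round(1)
E
python3 - <<'E'
from h import *
for n,px,z in [("bar1",(358,178),212),("bar2",(362,303),212),("lidA",(372,104),174),("lidB",(532,117),174),("lidC",(513,333),174),("lidfront",(371,180),174),("flange",(341,103),168),("cap",(406,214),119),("neigh_top",(478,292),154),("jar",(438,182),52)]: print(n,at_z(px,z))
from scipy.optimize import least_squares
L=np.array([[0,-76],[0,84],[46,-107],[0,0]]);W=np.array([[513.8,-80.9],[558.5,79],[558.6,-121.8],[537.7,-2.5]])
f=lambda q:(L@np.array([[np.cos(q[2]),np.sin(q[2])],[-np.sin(q[2]),np.cos(q[2])]])+q[:2]-W).ravel()
s=least_squares(f,[537,-3,-.27]);print(s.x,s.fun.round(1))
# red knob in fixed cameras
for cam in("scene","side"):
    a=cv2.imread(f"pics/c_{cam}.png").astype(int);m=(a[...,2]>100)&(a[...,1]<60)&(a[...,0]<70)
    ys,xs=np.nonzero(m);print(cam,len(xs),xs.min(),xs.max(),ys.min(),ys.max(),at_z((xs.mean(),ys.mean()),188,cam))
E
```

```text
bar1 [467.9 -68.6 212. ]
bar2 [559.9 -89.2 212. ]
lidA [417.4 -38.8 174. ]
lidB [456.8 102.  174. ]
lidC [658.6  50.7 174. ]
lidfront [476.3 -55.8 174. ]
flange [409.8 -61.8 168. ]
cap [524.2 -24.4 119. ]
neigh_top [611.1  24.4 154. ]
jar [513.5  34.6  52. ]
[ 5.37057179e+02 -4.73814293e+00 -2.47256555e-01] [ 4.7  2.5 -0.9 -2.3 -3.1  2.1 -0.6 -2.2]
scene 62 235 242 229 238 [ 556.5 -123.4  188. ]
side 26 369 375 189 199 [ 564.5 -133.3  188. ]
```

View pics/c_side.png

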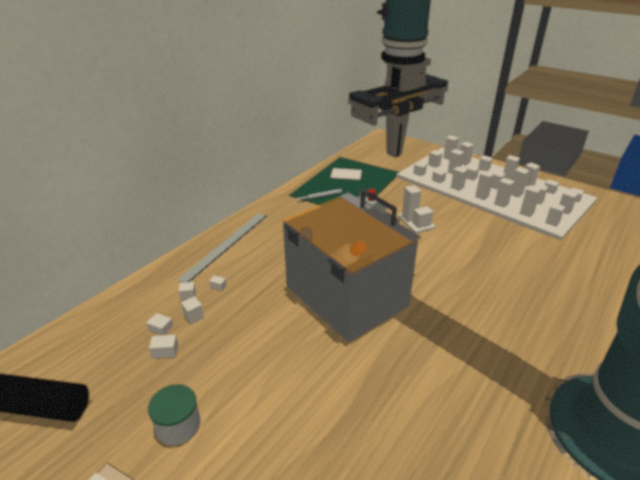

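The side view agrees: knob at px (372,194), handle bar at (378,207). I'll push the catch now, watching the force.

```bash
cat >> h.py <<'E'
yaw=np.radians(-14.5)
bx=np.array([np.cos(yaw),np.sin(yaw),0]);by=np.array([-bx[1],bx[0],0]);uz=np.array([0,0,1.])
O=np.array([536.5,-4.5,0])
B=np.c_[bx,by,uz]
def rot(tx=0,ty=0): # tool down, fingers close along bin y; tilt about bin x / y
    return Rn.from_matrix(Rn.from_rotvec(bx*tx).as_matrix()@Rn.from_rotvec(by*ty).as_matrix()@np.c_[-bx,by,-uz]).as_rotvec()
def loc(p): return (B.T@(np.array(p)-O)).round(1)
E
python3 - <<'E'
from h import *
k=np.array([557.5,-122.5,0])
s=k-by*3
robot.movep(s-bx*32+uz*230,rot())
robot.servo_line(s-bx*32+uz*184,150)
f0=robot.observe()["contact_force"]
for d in [-14,0,6,9,12,14,16,18,20,22,24]:
    robot.servo_line(s+bx*d+uz*184,80)
    f=robot.observe()["contact_force"]-f0;print(d,(B.T@f).round(1),loc(robot.observe()["tcp_pos"]))
    if abs(f@bx)>10: break
save("wrist","d.png")
save("scene","d2.png");print(pp("catch_knob","scene"))
print(robot.observe()["t"])
E
```

```text
-14 [-0.1  0.2 -1.5] [  36.6 -111.9  184.7]
0 [-0.8  0.3 -0.2] [  50.1 -112.   183.9]
6 [-0.4  0.  -0.3] [  56.2 -112.   183.9]
9 [-2.8  0.1  0.2] [  58.8 -112.   184. ]
12 [-9.3 -1.4  6.5] [  59.2 -112.   183.9]
14 [-16.   -1.    9.9] [  59.5 -112.   183.8]
(array([ 587.2, -129.1,  187.3]), 0.74)
7.9083
```

View pics/d.png

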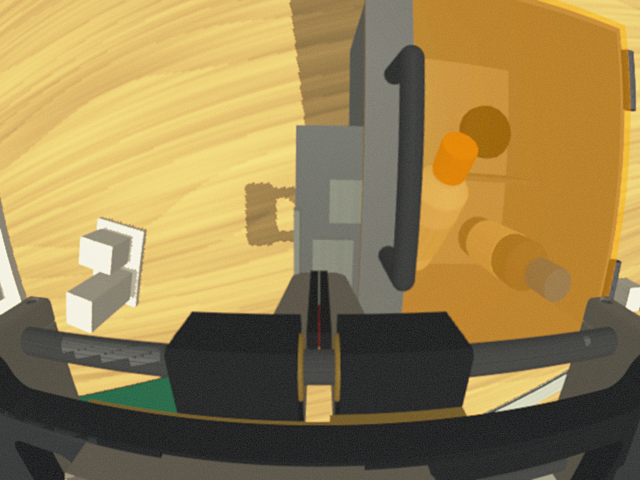

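The catch is at its end stop: force rises to −16 N and the knob's local x is about 78. The bar ends are now at px (412,50) and (403,285). Next I'll grip the handle in the middle and swing the lid along its arc.

Run:
```python
from h import *
b1,b2=at_z((413,52),212),at_z((402,284),212);print(b1,b2,loc(b1),loc(b2),"cap",loc(at_z((456,157),119)))
h=(b1+b2)/2; h[2]=212
p=np.array(robot.observe()["tcp_pos"])
robot.servo_line(p-bx*6,100); robot.servo_line(p-bx*6+uz*76,200)
g=np.array([514.5,-79.5,212]) if np.linalg.norm(h[:2]-[514.5,-79.5])>8 else (h+[514.5,-79.5,212])/2
print("h",h,"use",g,loc(g))
grip(0.55)
robot.movep(g+uz*50,rot())
im=save("wrist","e.png");print(pp("lid_handle","wrist"))
robot.servo_line(g-uz*17,150)
grip(0.0,30)
o=robot.observe();print(o["grip_width"]*92,o["grip_force"],o["contact_force"],o["t"])
```

```text
[470.4 -64.5 212. ] [561.4 -90.2 212. ] [-49.  -74.6 212. ] [ 45.6 -76.7 212. ] cap [ -7.1 -21.  119. ]
h [515.9  -77.35 212.  ] use [515.2   -78.425 212.   ] [ -2.1 -76.9 212. ]
(array([517.1, -78.5, 219.7]), 0.65)
9.136421739719097 29.99585598707199 [0.67012038 1.38756345 1.70022014] 11.325
```

Run:
```python
from h import *
p0=np.array(robot.observe()["tcp_pos"]); f0=robot.observe()["contact_force"]
def d(th): return by*((-160*np.cos(th)+44*np.sin(th))+160)+uz*((160*np.sin(th)+44*np.cos(th))-44)
for th in np.linspace(0,1.70,13)[1:]:
    robot.servo_line(p0+d(th),130)
    o=robot.observe();f=B.T@(o["contact_force"]-f0)
    print(round(th,2),f.round(1),round(o["grip_width"]*92,1))
    if np.linalg.norm(f)>45 or o["grip_width"]*92<6: break
save("side","f.png");print(pp("lid_handle","side"),loc(o["tcp_pos"]),o["t"])
```

```text
0.14 [ 0.2 -2.  -2.1] 9.1
0.28 [ 0.8 -4.1 -1.7] 8.7
0.42 [ 0.2 -7.   2. ] 9.3
0.57 [ 0.5 -7.3  5.2] 8.8
0.71 [-0.3 -8.8  8.8] 9.0
0.85 [-1.3 -8.9 12.4] 8.8
0.99 [ 0.2 -4.6 11.1] 8.8
1.13 [ 2.7 -1.9  7.4] 9.1
1.27 [ 5.4 -0.8  5.6] 9.1
1.42 [6.6 0.5 2.3] 9.0
1.56 [7.4 0.5 0.1] 8.7
1.7 [ 8.6  1.2 -0.1] 8.7
(array([577.7, 133.6, 321.8]), 0.77) [  0.8 149.3 304.4] 15.325
```

View pics/f.png

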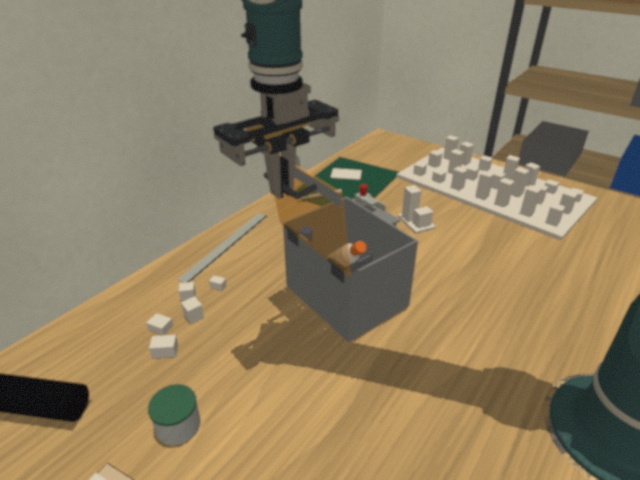

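The lid is upright, gripped at about 1.7 rad, and the orange cap shows at px (358,248). I'll release, rise clear and look into the bin from above.

Run:
```python
from h import *
grip(0.24)
p=np.array(robot.observe()["tcp_pos"])
robot.servo_line(p+uz*75,200)
robot.servo_line(O+bx*(-10)+by*(-30)+uz*375,300)
robot.servo_line(O+bx*(-10)+by*(-30)+uz*290,300)
for cam in ("wrist","scene","side"):
    save(cam,f"g_{cam}.png")
    for n in ("bottle_mid","bottle_cap","neighbour_mid","jar_mid","lid_handle","divider_top","catch_knob"):
        r=pp(n,cam); print(cam,n,r and (loc(r[0]),r[1]))
print(robot.observe()["t"])
```

```text
wrist bottle_mid (array([ 37.8, -26.2,  75.5]), 0.61)
wrist bottle_cap (array([  1.4, -21.1, 120.8]), 0.76)
wrist neighbour_mid (array([72.2, 47.8, 82.3]), 0.7)
wrist jar_mid (array([-30.9,  31.4,  31.6]), 0.66)
wrist lid_handle (array([  1.8, 148. , 327.9]), 0.65)
wrist divider_top (array([10.8, -2.3, 69.5]), 0.56)
wrist catch_knob (array([  1.5, -21.4, 117.8]), 0.35)
scene bottle_mid (array([ 35.3, -23.9,  71.2]), 0.77)
scene bottle_cap (array([ -1.3, -21. , 116.5]), 0.77)
scene neighbour_mid (array([70.7, 46.3, 79.1]), 0.69)
scene jar_mid (array([-28.2,  31.7,  29.4]), 0.52)
scene lid_handle (array([  1.7, 145.8, 323.2]), 0.86)
scene divider_top (array([12.6, -1.8, 70.6]), 0.95)
scene catch_knob (array([  75.7, -107.5,  184.9]), 0.9)
side bottle_mid (array([ 36.1, -24.6,  75.2]), 0.76)
side bottle_cap (array([ -5.2, -20.6, 115.8]), 0.82)
side neighbour_mid None
side jar_mid None
side lid_handle (array([  1.7, 147. , 322.1]), 0.91)
side divider_top (array([ 6.1, -0.2, 70.7]), 0.63)
side catch_knob (array([  78.3, -106.6,  189.6]), 0.62)
18.7167
```

View pics/g_wrist.png

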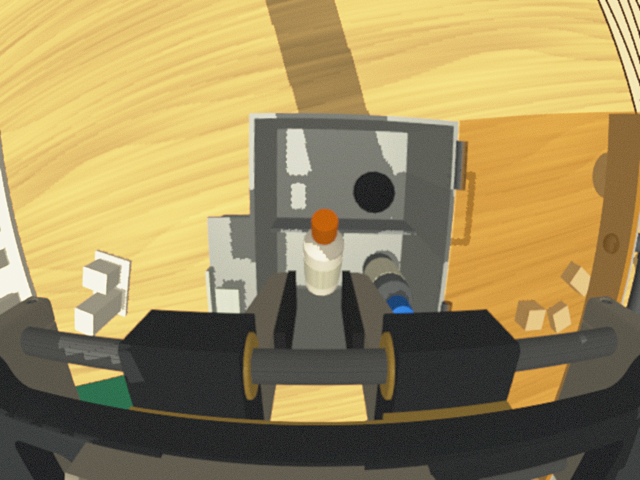

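The wrist view looks into the open bin: orange cap at px (324,226) lying over the divider, jar at (374,192), blue cap at (400,303). The foot computes to be against the +x wall, lean about 42°. I'll grip the cap lightly and swing it up with the foot guided by the wall and floor.

```bash
cat >> h.py <<'E'
def tcp(c,ty): # local grasp point -> world TCP
    r=rot(0,ty); return O+B@np.array(c)+19*Rn.from_rotvec(r).as_matrix()[:,2], r
E
python3 - <<'E'
from h import *
T=-0.2
c0=np.array([-3,-21,118.])
p,r=tcp(c0,T); tz=Rn.from_rotvec(r).as_matrix()[:,2]
grip(0.5)
robot.servo_line(p-tz*70,200,r)
robot.servo_line(p,150)
grip(0.0,9)
o=robot.observe();print("grip",o["grip_width"]*92,o["grip_force"]);f0=o["contact_force"]
for i,a in enumerate(np.radians(np.linspace(42,3,9))[1:],1):
    s=i/8
    c=[102-21*np.cos(a)-136*np.sin(a),-21-5*s,4+21*np.sin(a)+136*np.cos(a)+1]
    q,r=tcp(c,T*(1-s)); robot.servo_line(q,90,r)
    o=robot.observe();f=B.T@(o["contact_force"]-f0);print(np.degrees(a).round(),np.round(c),f.round(1),round(o["grip_width"]*92,1))
    if np.linalg.norm(f)>25 or o["grip_width"]*92<15: break
for cam in("side","scene","wrist"):
    im=save(cam,f"i_{cam}.png")
    for n in("bottle_mid","bottle_cap"):
        x=pp(n,cam);print(cam,n,x and (loc(x[0]),x[1]))
print(o["t"])
a=cv2.imread("pics/i_side.png")[150:350,250:450];b=cv2.imread("pics/i_wrist.png")[90:390,170:520]
cv2.imwrite("pics/i.png",np.hstack([cv2.resize(a,(400,400)),cv2.resize(b,(400,400))]))
E
```

```text
grip 28.257649649092436 9.006493985652924
37.0 [  3. -22. 126.] [-1.9  1.1  0.9] 28.6
32.0 [ 12. -22. 131.] [-0.1 -0.4 -4.7] 28.5
27.0 [ 21. -23. 135.] [ 1.1  0.1 -5.2] 28.6
22.0 [ 31. -24. 139.] [ 0.6 -0.1 -4.8] 28.3
18.0 [ 41. -24. 141.] [ 1.4 -0.2 -5.5] 28.8
13.0 [ 52. -25. 142.] [-0.1  0.2 -4.6] 28.3
8.0 [ 63. -25. 143.] [ 0.5  0.7 -4.5] 28.6
3.0 [ 74. -26. 142.] [ 0.4 -1.  -5.2] 28.0
side bottle_mid None
side bottle_cap (array([  1.5, 146.5, 318.6]), 0.27)
scene bottle_mid None
scene bottle_cap (array([ 79.9, -26. , 142.2]), 0.63)
wrist bottle_mid None
wrist bottle_cap (array([ 82.4, -22.1, 143.6]), 0.63)
23.1167
```

View pics/i.png

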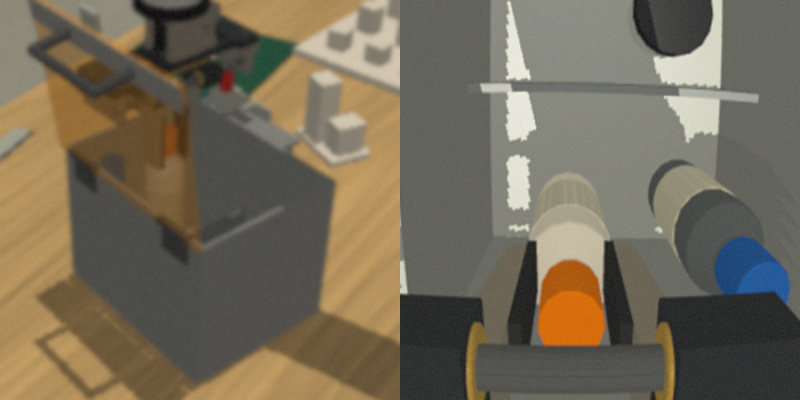

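In the wrist crop the bottle hangs between the pads with its foot's −x edge at about full-image px (314,220), and the neighbour's foot edge at (408,210). I'll compute the tilt from those rays, using the neighbour as reference.

Run:
```python
from h import *
print("foot",loc(at_z((314,220),4)),loc(at_z((314,220),10)),"neigh",loc(at_z((408,210),4)))
print("cap top c",loc(at_z((170+172*.875,90+322*.75),156)), "neigh cap",loc(at_z((170+360*.875,90+285*.75),154)))
print(loc(robot.observe()["tcp_pos"]),robot.observe()["contact_force"])
```

```text
foot [ 61.6 -29.2   4. ] [ 60.4 -29.1  10. ] neigh [53.1 46.4  4. ]
cap top c [ 78.8 -24.8 156. ] neigh cap [ 69.   47.8 154. ]
[ 73.8 -26.  123. ] [ 0.38808596  0.34688503 -1.25454392]
```

The bottle is nearly upright, with its foot centre at x≈79. I'll ease 4 mm off the wall, lower it to contact, then release.

Run:
```python
from h import *
p=np.array(robot.observe()["tcp_pos"])-bx*5+uz*1
robot.servo_line(p,60)
f0=robot.observe()["contact_force"][2]
for k in range(1,7):
    robot.servo_line(p-uz*k,40); o=robot.observe(); df=o["contact_force"][2]-f0; print(k,round(df,1))
    if df>3.5: break
grip(0.5); robot.hold(0.3)
q=np.array(robot.observe()["tcp_pos"])
robot.servo_line(q+uz*60,120)
robot.servo_line(q-bx*60+uz*170,250)
for cam in("scene","wrist"):
    save(cam,f"j_{cam}.png")
    for n in("bottle_mid","bottle_cap","neighbour_mid","jar_mid","lid_handle","catch_knob"):
        x=pp(n,cam);print(cam,n,x and (loc(x[0]),x[1]))
print(robot.observe()["t"])
a=cv2.imread("pics/j_scene.png")[140:340,200:400];b=cv2.imread("pics/j_wrist.png")[60:360,150:550]
cv2.imwrite("pics/j.png",np.hstack([cv2.resize(a,(400,400)),cv2.resize(b,(400,300)).copy() if 0 else cv2.copyMakeBorder(cv2.resize(b,(400,300)),0,100,0,0,0)]))
```

```text
1 0.9
2 1.2
3 1.1
4 1.1
5 4.1
scene bottle_mid None
scene bottle_cap (array([ 85.7, -25.5, 142.6]), 0.52)
scene neighbour_mid None
scene jar_mid (array([-29.1,  30.7,  29.5]), 0.78)
scene lid_handle (array([ -0.9, 145. , 322.7]), 0.63)
scene catch_knob (array([  75.2, -109.2,  187. ]), 0.74)
wrist bottle_mid (array([ 79.3, -29.9,  80. ]), 0.78)
wrist bottle_cap (array([ 85.6, -25. , 140.5]), 0.6)
wrist neighbour_mid (array([71.2, 48.6, 82.2]), 0.73)
wrist jar_mid (array([-31.8,  36.8,  28. ]), 0.86)
wrist lid_handle None
wrist catch_knob (array([  75.5, -108.8,  189.1]), 0.92)
27.8167
```

View pics/j.png

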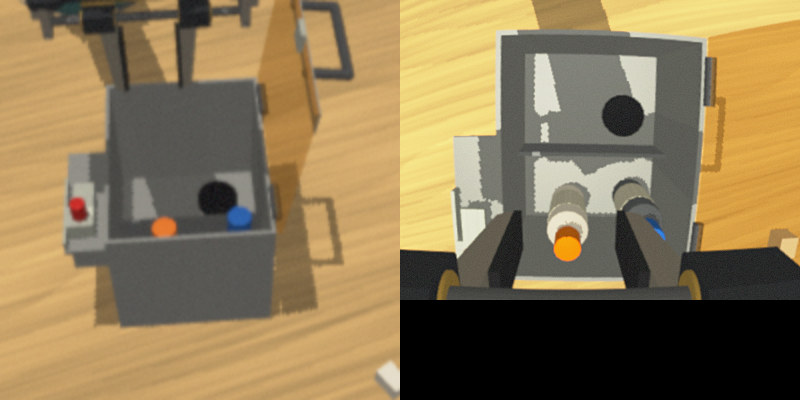

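The orange bottle stands beside the blue one: caps at px (164,227) and (240,217) in the left crop. The cap reads slightly +x of the body, so I'll check verticality with the wrist camera directly overhead.

Run:
```python
from h import *
c,_=ray((321,241)); q=np.array(robot.observe()["tcp_pos"]); off=loc(c)-loc(q); print(off, loc(q))
v=ray((320,240.5))[1]; print((B.T@v).round(2))
t=np.array([78,-10,300+0.])-[off[0],off[1],0]
robot.servo_line(O+B@t,250)
c,_=ray((321,241));print("cam",loc(c))
im=save("wrist","k.png")
for n in("bottle_mid","bottle_cap","neighbour_mid","jar_mid"):
    x=pp(n,"wrist");print(n,x and (loc(x[0]),x[1]))
i=viewer.camera_info("wrist");K=np.array(i["camera_matrix"]);R=np.array(i["R"]);tt=np.array(i["t"])
def proj(l):
    v=R@(O+B@np.array(l,float))+tt;th=np.arctan2(np.hypot(v[0],v[1]),v[2]);return np.array([K[0,2],K[1,2]])+K[0,0]*th*v[:2]/np.hypot(*v[:2])
u0=proj([78,-10,110]).astype(int);print(u0)
x0,y0=max(u0[0]-130,0),max(u0[1]-100,0)
cv2.imwrite("pics/kc.png",cv2.resize(im[y0:y0+200,x0:x0+260,::-1],(780,600)));print(x0,y0,proj([79,-28,154]),proj([79,-28,4]),proj([71,47.5,154]))
```

```text
[-69.2   0.5 170.7] [  8.8 -26.  289. ]
[ 0.25  0.   -0.97]
cam [ 77.4 -10.  470.2]
bottle_mid (array([ 78.7, -29.8,  82.2]), 0.95)
bottle_cap (array([ 85.2, -24.2, 139.1]), 0.96)
neighbour_mid (array([71.3, 49.5, 81.5]), 0.62)
jar_mid (array([-34.4,  33.9,  30.1]), 0.92)
[318 148]
188 48 [297.54860857 149.8157503 ] [304.30002697 149.08824946] [386.19933595 141.44308838]
```

View pics/kc.png

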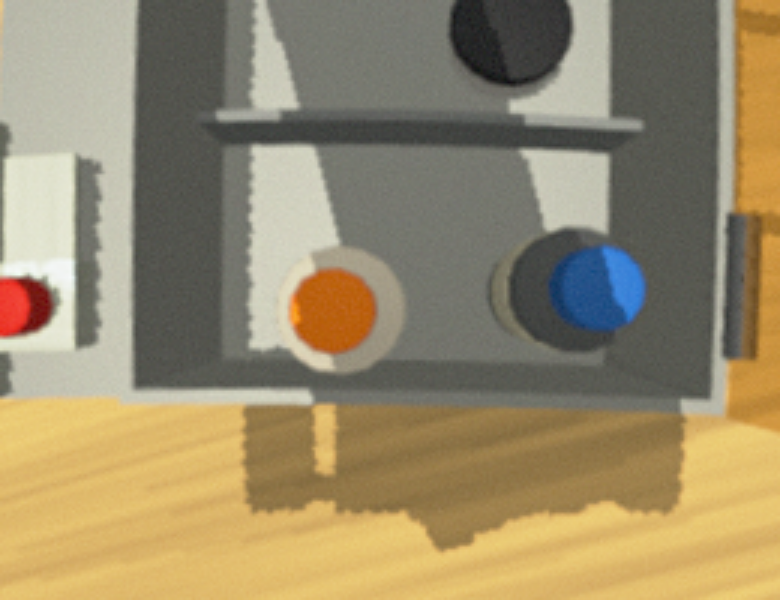

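The overhead view shows the orange cap at px (334,310), concentric with its body at (341,310). The small 7 px shift is the parallax expected of an upright bottle, and the neighbour and jar are untouched. I'll hand it in.

```bash
python3 -c "
from h import *
print(robot.observe()['t']);print(robot.job_done())"
```

```text
28.775
the job is handed in; nothing more can be done
None
```

I handed the job in at 28.8 s of the 53 s allowed: the catch is at its end stop, the lid stands open at about 1.7 rad, and the orange-capped bottle looks upright from above, beside the blue one in the far bay. The blue bottle and the jar look untouched; the judge's verdict was not reported.

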